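Press three rebuilt valve stems home in order

ROBOT

A 6-joint arm with a two-finger parallel gripper is mounted at the origin on the work surface. World frame = base frame: x ahead of the robot, y to its left, z up, the work surface at z = 0. Lengths are in mm, angles in rad, forces in N, time in s.
With the tool pointing down it reaches from about 300 to 775 mm from the base axis. Payload 14.6 kg.
Tool frame: the origin (TCP) lies on the front face of the gripper's body, between the roots of the fingers; the fingertips stand 97 mm ahead of it and the grasp point (between the pads) lies 78 mm ahead of it; z points along the fingers, y is the line along which they close (so a half turn about z gives the same grasp; the last joint's range is limited). The gripper opens to 94 mm and grips with 3 to 60 N. Pads are 16 mm wide; open, the fingers measure 119 mm over their backs; the gripper's body (75 mm by 177 mm) begins 78 mm behind the grasp point.
Start: joints at [1.273, 0.3, 1.521, -0, 1.321, -0.067], TCP at [125.814, 535.407, 302.646] pointing down, gripper open.
Joint ranges: [-3.03, 3.03], [-0.79, 2.21], [0.23, 2.52], [-1.04, 4.18], [0, 3.07], [-2.55, 2.55]. Speed limits (rad/s): [2.22, 2.22, 2.57, 3.14, 3.14, 3.14].

INTERFACE

Orientations are given as [roll, pitch, yaw] about the fixed x, y, z axes, in that order (R = Rz(yaw) Ry(pitch) Rx(roll)).
In Python, from cell import * gives the robot as it stands.
- The arm moves only by the tool carry_out, never from a script. Its arguments are lists of equal length, an entry for each row: "slide": the shift along the world's x, y, z scaled (see below), a list of three; "dr": the turn, a rotation vector about the world's x, y, z scaled (see below), a list of three; "gripper": the opening in per cent of the stroke, from 0 (shut) to 100 (fully open). A call has 1 to 10 rows; each row is the pose to reach, as a shift and turn from the pose commanded when the call began, turning the shorter way round; what a row does not reach only later rows make up. The controller multiplies each number of a shift by 0.25 m and each number of a turn by 360 degrees. A row lasts 1/12 s, in which the tool goes at most 41.7 mm and 7.16 degrees, less where a joint would pass 70% of its speed; a pose out of reach is approached as far as the arm can. A call with a number of a shift or a turn outside -1 to 1 is refused whole. A call with a gripper value outside its range is refused whole. The fingers move at their own pace and stop on an object; "newtons" is the grip in N (left out, the last holds). Time passes only in rows, so rows that repeat a pose let the fingers close. It gives the time, the measured TCP pose, the force, the opening and the grip force at its end, in the units of the state.
- read_state(): the state, without advancing time (a new reading comes with each control period).
- camera(name): name is "side" or "top" or "wrist"; returns the picture (384x512x3 uint8, red, green, blue); there is no depth.
- camera_model(name): a dict with "vfov" (degrees; the focal length in pixels is half the picture's height over the tangent of half this angle, whatever the lens; pixels are square), "cx", "cy" (the principal point, pixels), "R" (3x3) and "t" (3): a world point X has camera coordinates R X + t. Camera axes: x right, y down, z forward; pixel columns grow to the right and rows downward; lengths in mm; the calibration is good to about 2 mm. A picture is of the moment at which its call begins: read the wrist's pose just before it. camera_model takes no time and is no camera call; for the wrist camera it gives the pose at the moment of the call.
- sign_off(): hands the job in; it is judged then, once.
The state is a dict: "clock": time; "joints": joint angles; "qd": joint speeds; "effort": joint torques, N m; "eef_pos": TCP position; "eef_rot": TCP orientation; "wrist_force": force on the tool from outside, world axes, zero at the start; "moment": the same for the moment, N m; "finger_gap": finger opening in mm; "finger_force": force on a finger pad.
Only numpy, scipy, OpenCV 4.12 (cv2) and the standard library are available. Lean on these libraries where they do the work, as an engineer would, in place of code of your own. Each camera call takes 0.05 s, during which the arm holds its last target. There are 200 camera calls.

TASK

Three rebuilt extinguisher valves stand on the fixture block with their brass stems left raised. With a fingertip, press each stem lightly straight down until it is home on its stop, where you feel the sprung head begin to give: first the red-ringed valve, then the blue, then the white. Do not pull any stem up, and leave the collar, the gauge ring and the yellow puller where they lie.

Things in the scene. Friction and masses are not known exactly. Their poses are not given: they have to be found in the camera images.
- block: fixed dark steel fixture block, 90 (x) x 250 (y) x 30 mm high, on the bench; origin at the centre of its underside, z up. The three valves stand on its top in a row along its y, about 75 mm apart; which one stands where differs
- valve_red: fixed brass valve body on the block, 50 mm tall, barrel 32 mm in diameter, standing on a red ring 62 mm in diameter and 10 mm thick; a short port with a black cap sticks out sideways along its +x, 34 mm from the axis; origin at the centre of the ring's underside, z up the valve's axis
- stem_red_top (a point): centre of the flat top of the round brass stem head (22 mm in diameter, 12 mm thick, on a 10 mm shank) above the red-ringed valve; moves with the stem. The head is sprung on its shank: it gives nothing up to about 3 N, so the stem slides down first; once the stem is on its stop the head yields up to 12 mm more at 0.8 N per mm, and springs back when released
- stem_red (a joint): how far that stem has been pressed straight down, m: the raised stems start at 0 to 0.003, 0.014 is fully home, at a solid stop (head top then 25 mm above the top of the valve barrel). An O-ring drags on it with about 2.5 N and it stays where it is left; it can also be pulled up, to -0.006
- valve_blue: fixed brass valve body on the block, 60 mm tall, barrel 32 mm in diameter, standing on a blue ring 62 mm in diameter and 10 mm thick; a short port with a black cap sticks out sideways along its +x, 34 mm from the axis; origin at the centre of the ring's underside, z up the valve's axis
- stem_blue_top (a point): centre of the flat top of the round brass stem head (22 mm in diameter, 12 mm thick, on a 10 mm shank) above the blue-ringed valve; moves with the stem. The head is sprung on its shank: it gives nothing up to about 3 N, so the stem slides down first; once the stem is on its stop the head yields up to 12 mm more at 0.8 N per mm, and springs back when released
- stem_blue (a joint): how far that stem has been pressed straight down, m: the raised stems start at 0 to 0.003, 0.014 is fully home, at a solid stop (head top then 25 mm above the top of the valve barrel). An O-ring drags on it with about 2.5 N and it stays where it is left; it can also be pulled up, to -0.006
- valve_white: fixed brass valve body on the block, 70 mm tall, barrel 32 mm in diameter, standing on a white ring 62 mm in diameter and 10 mm thick; a short port with a black cap sticks out sideways along its +x, 34 mm from the axis; origin at the centre of the ring's underside, z up the valve's axis
- stem_white_top (a point): centre of the flat top of the round brass stem head (22 mm in diameter, 12 mm thick, on a 10 mm shank) above the white-ringed valve; moves with the stem. The head is sprung on its shank: it gives nothing up to about 3 N, so the stem slides down first; once the stem is on its stop the head yields up to 12 mm more at 0.8 N per mm, and springs back when released
- stem_white (a joint): how far that stem has been pressed straight down, m: the raised stems start at 0 to 0.003, 0.014 is fully home, at a solid stop (head top then 25 mm above the top of the valve barrel). An O-ring drags on it with about 2.5 N and it stays where it is left; it can also be pulled up, to -0.006
- collar: loose squat aluminium collar (ring) 72 mm in diameter, 30 mm high, on the bench; origin at the centre of its underside. To be left alone
- gauge_ring: loose chrome gauge ring, 64 mm in diameter, 10 mm high, on the bench; origin at the centre of its underside. To be left alone
- puller: loose yellow plastic tamper seal puller, a flat bar with a forked end, 118 mm along its x, 24 mm wide, 12 mm high, on the bench; origin on its underside 65 mm from the plain end. To be left alone

How it is judged:
By the outcome, as a careful person would: the job done as asked, in the order asked, and still so for the second after the job is handed in, with the robot touching nothing.
It also fails if it takes over 43 s, if anything falls off the work surface, if the arm or the gripper's body presses on something with over 40 N, if the wrist force passes 120 N, or if a joint passes its speed limit or range.

## Working session

There is one attempt and no reset: what is moved stays moved. The work goes in short steps, Python scripts to look and compute and a tool call to move; the robot and the scene stay as the last step left them, time stands still between calls to the robot, and variables do not carry over. Pictures are saved under pics/ and viewed, at most 10 in all, crops included, and the job is handed in when it is done.

Besides the shell and the picture viewer there is one more tool, called after "Call:" as name(argument=value, ...), one argument or row to a line, values as JSON. carry_out: Moves the arm, as the interface text tells. Its arguments: {"type":"object","properties":{"slide":{"type":"array","items":{"type":"array","items":{"type":"number","minimum":-1,"maximum":1}}},"dr":{"type":"array","items":{"type":"array","items":{"type":"number","minimum":-1,"maximum":1}}},"gripper":{"type":"array","items":{"type":"number"}},"newtons":{"type":"number"}},"required":["slide","dr","gripper"]}

```bash
mkdir -p pics
python3 - <<'E'
from cell import *
import cv2
for n in("top","side"):
    cv2.imwrite(f"pics/{n}1.png",cv2.resize(camera(n)[:,:,::-1],(800,600),interpolation=cv2.INTER_CUBIC))
    print(n,camera_model(n))
print(read_state())
E
```

```text
top {'vfov': 57.222366084160214, 'cx': 251.37706877257347, 'cy': 193.4731794451796, 'R': array([[-0.02642952, -0.99962639, -0.00696874],
       [-0.98090231,  0.027277  , -0.19257887],
       [ 0.192697  ,  0.00174589, -0.98125675]]), 't': array([ 37.61352058, 624.66839553, 648.33433401])}
side {'vfov': 42.47195856965087, 'cx': 247.8274783240453, 'cy': 186.52549959666905, 'R': array([[-0.9227048 , -0.38492811, -0.02112335],
       [-0.18556673,  0.49151141, -0.85087104],
       [ 0.33790655, -0.781183  , -0.52494979]]), 't': array([588.43906197, 195.34465413, 620.97598343])}
{'clock': 0.1, 'joints': array([ 1.27339595e+00,  3.00411982e-01,  1.52154014e+00, -1.95423214e-05,
        1.32072862e+00, -6.66011037e-02]), 'qd': array([ 0.00026289, -0.00179617, -0.00064468, -0.00020233, -0.00072981,
       -0.00108225]), 'effort': array([ 6.91903733e-04, -5.32641470e+01, -3.53287375e+01,  7.09071779e-02,
        2.34822911e-02, -6.38648635e-05]), 'eef_pos': array([125.77898145, 535.27330819, 302.13602655]), 'eef_rot': array([-3.14050572e+00, -5.35271833e-05,  2.91079819e+00]), 'wrist_force': array([ 1.09241971,  0.3199952 , -0.14893841]), 'moment': array([-0.01366201,  0.06438076, -0.00262991]), 'finger_force': 0.0, 'finger_gap': 94.25589956788232}
```

View pics/top1.png

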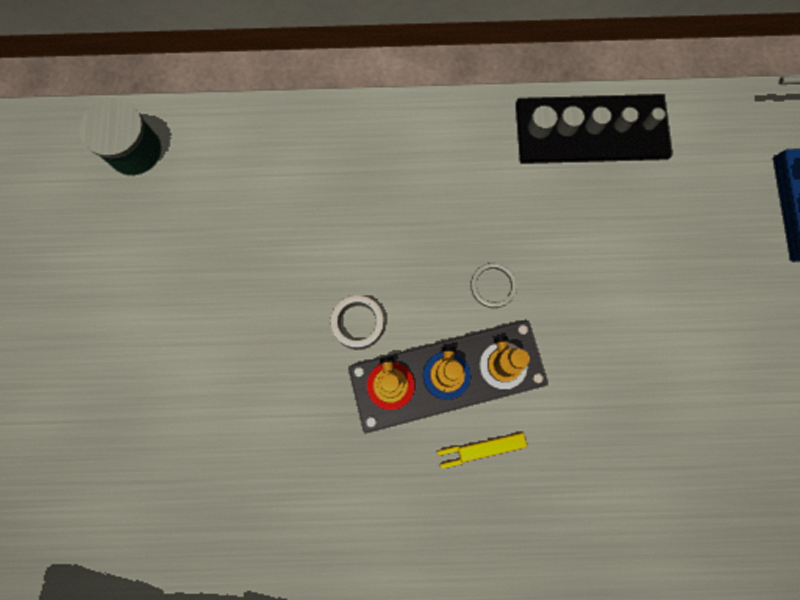

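View pics/side1.png

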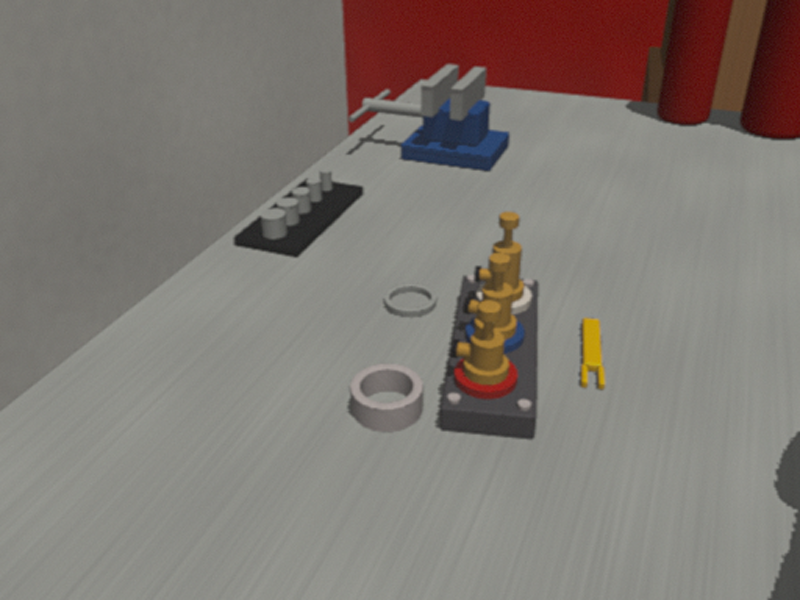

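The top view shows red at (391,383), blue at (450,372) and white at (510,360), in 800x600 pixels. The collar is at (358,322), the gauge ring at (493,286) and the puller at (485,450). The side view shows red's head at (489,310), blue's at (499,260) and white's at (509,218). Next I'll enlarge both.

Run:
```python
import cv2
from cell import *
a=camera("top")[:,:,::-1][200:285,215:355]; b=camera("side")[:,:,::-1][130:260,280:350]
cv2.imwrite("pics/t2.png",cv2.resize(a,(784,476),interpolation=cv2.INTER_CUBIC)) #5.6
cv2.imwrite("pics/s2.png",cv2.resize(b,(315,585),interpolation=cv2.INTER_CUBIC)) #4.5
```

```text
(no output)
```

View pics/t2.png

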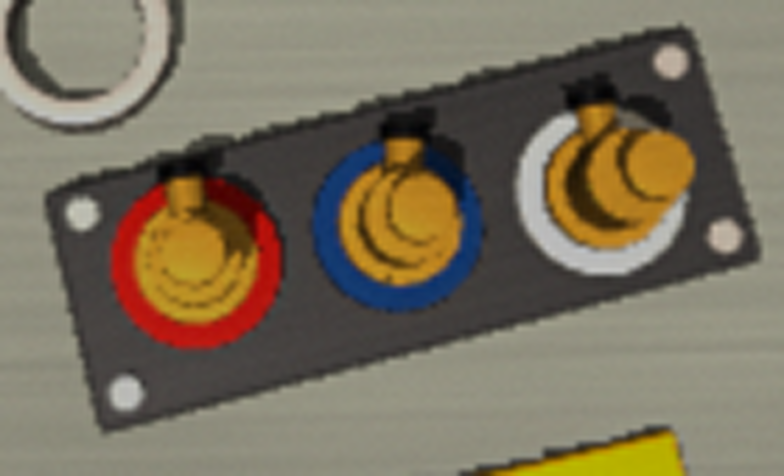

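View pics/s2.png

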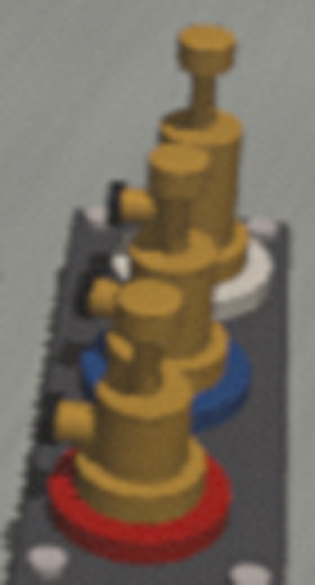

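Crop positions: in the top crop (5.6x, offset 215,200) the head tops are red (193,250), blue (424,207) and white (659,163). The ring centres there are (198,262), (399,225) and (602,191). In the side crop (4.5x, offset 280,130) the head tops are red (150,299), blue (180,160) and white (207,36).

Run:
```python
from cell import *
import numpy as np
def cam(n):
    m=camera_model(n); f=192/np.tan(np.radians(m['vfov']/2)); K=np.array([[f,0,m['cx']],[0,f,m['cy']],[0,0,1]])
    return K,np.array(m['R']),np.array(m['t'])
T,S=cam("top"),cam("side")
def ray(C,p):
    K,R,t=C; return -R.T@t, R.T@np.linalg.inv(K)@np.array([*p,1])
def onz(C,p,z):
    o,d=ray(C,p); return o+d*(z-o[2])/d[2]
tp=lambda x,y:(215+(x+.5)/5.6-.5,200+(y+.5)/5.6-.5)
sp=lambda x,y:(280+(x+.5)/4.5-.5,130+(y+.5)/4.5-.5)
for n,h,r,s in (("red",(193,250),(198,262),(150,299)),("blue",(424,207),(399,225),(180,160)),("white",(659,163),(602,191),(207,36))):
    o1,d1=ray(T,tp(*h));o2,d2=ray(S,sp(*s))
    k=np.linalg.lstsq(np.c_[d1,-d2],o2-o1,rcond=None)[0]
    a,b=o1+k[0]*d1,o2+k[1]*d2
    print(n,((a+b)/2).round(1),"gap",np.linalg.norm(a-b).round(1),"ring z40",onz(T,tp(*r),40).round(1))
for c in((45,190),(690,28),(760,260),(105,432)): print("block",onz(T,tp(*c),30).round(1))
```

```text
red [521.5  27.2 115.4] gap 0.1 ring z40 [521.   26.5  40. ]
blue [532.7 -46.7 125.6] gap 0.3 ring z40 [532.3 -46.4  40. ]
white [ 543.5 -119.6  138. ] gap 0.2 ring z40 [ 542.5 -120.4   40. ]
block [549.2  82.1  30. ]
block [ 602.9 -159.    30. ]
block [ 516.7 -178.2   30. ]
block [461.9  61.5  30. ]
```

The triangulated heads agree with the rings below, so the valves are upright. Home head heights are 105, 115 and 125 mm. I'll close the gripper and travel high to red.

Call:
carry_out(
  slide=[
    [0.04, -0.05, 0],
    [0.12, -0.15, 0],
    [0.2, -0.25, 0],
    [0.3, -0.375, 0],
    [0.4, -0.5, 0],
    [0.5, -0.625, 0],
    [0.6, -0.75, 0],
    [0.7, -0.875, 0],
    [0.8, -1, 0],
    [0.8, -1, 0],
  ],
  dr=[
    [0, 0, 0],
    [0, 0, 0],
    [0, 0, 0],
    [0, 0, 0],
    [0, 0, 0],
    [0, 0, 0],
    [0, 0, 0],
    [0, 0, 0],
    [0, 0, 0],
    [0, 0, 0],
  ],
  gripper=[0, 0, 0, 0, 0, 0, 0, 0, 0, 0],
  newtons=10,
)

```text
clock: 1.03
eef_pos: [328.8, 281.3, 302.7]
eef_rot: [-3.141, 0.001, 2.906]
wrist_force: [-0.1, -0.9, 0.4]
finger_gap: 30.7
finger_force: 0.0
```

Call:
carry_out(
  slide=[
    [0.04, -0.05, 0],
    [0.12, -0.15, 0],
    [0.2, -0.25, 0],
    [0.3, -0.375, 0],
    [0.4, -0.5, 0],
    [0.5, -0.625, 0],
    [0.6, -0.75, 0],
    [0.7, -0.9, 0],
    [0.76, -1, 0],
    [0.76, -1, 0],
  ],
  dr=[
    [0, 0, 0],
    [0, 0, 0],
    [0, 0, 0],
    [0, 0, 0],
    [0, 0, 0],
    [0, 0, 0],
    [0, 0, 0],
    [0, 0, 0],
    [0, 0, 0],
    [0, 0, 0],
  ],
  gripper=[0, 0, 0, 0, 0, 0, 0, 0, 0, 0],
)

```text
clock: 1.87
eef_pos: [517.7, 31.5, 302.0]
eef_rot: [-3.141, -0.0, 2.907]
wrist_force: [-0.1, -0.1, -0.6]
finger_gap: 0.3
finger_force: 0.0
```

Call:
carry_out(
  slide=[
    [0, 0, 0],
    [0, 0, 0],
    [0, 0, 0],
  ],
  dr=[
    [0, 0, 0],
    [0, 0, 0],
    [0, 0, 0],
  ],
  gripper=[0, 0, 0],
)

```text
clock: 2.12
eef_pos: [515.4, 36.5, 302.7]
eef_rot: [3.141, -0.0, 2.912]
wrist_force: [0.6, 0.4, 0.4]
finger_gap: 0.7
finger_force: 0.0
```

Call:
carry_out(
  slide=[
    [0.024, -0.035, -0.05],
    [0.024, -0.035, -0.15],
    [0.024, -0.035, -0.24],
    [0.024, -0.035, -0.29],
    [0.024, -0.035, -0.32],
    [0.024, -0.035, -0.32],
    [0.024, -0.035, -0.32],
  ],
  dr=[
    [0, 0, 0],
    [0, 0, 0],
    [0, 0, 0],
    [0, 0, 0],
    [0, 0, 0],
    [0, 0, 0],
    [0, 0, 0],
  ],
  gripper=[0, 0, 0, 0, 0, 0, 0],
)

```text
clock: 2.7
eef_pos: [521.9, 26.8, 222.8]
eef_rot: [-3.142, 0.0, 2.911]
wrist_force: [0.2, -0.0, 0.7]
finger_gap: 0.3
finger_force: 0.0
```

Run:
```python
from cell import *
import cv2
for i in range(4):
    s=read_state(); print(s['eef_pos'].round(1),s['wrist_force'].round(2))
    c=camera("side")
cv2.imwrite("pics/s3.png",cv2.resize(c[:,:,::-1][100:260,250:400],(562,600),interpolation=cv2.INTER_CUBIC))
```

```text
[521.9  26.8 222.8] [ 0.21 -0.    0.68]
[522.1  26.8 223.3] [ 0.6   0.71 -0.4 ]
[522.2  26.7 223.6] [-0.48 -0.45  0.05]
[522.1  26.7 223.6] [ 0.08  1.03 -0.33]
```

View pics/s3.png

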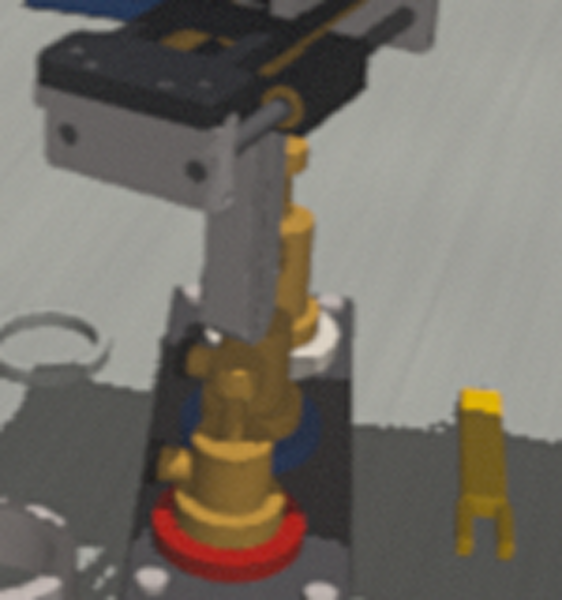

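The fingertip at about (245,330) hangs just above the shaded red head, whose top is near (237,361). I'll descend in stages.

```bash
cat > f.py <<'E'
from cell import *
import numpy as np
w=[];p=[]
for i in range(6):
    camera("top"); s=read_state(); w.append(s['wrist_force']); p.append(s['eef_pos'])
print(s['clock'],"tip z",np.mean(p,0).round(2)-[0,0,97],"F",np.mean(w,0).round(2))
E
python3 f.py
```

```text
3.2 tip z [521.91  26.66 126.05] F [-0.   -0.01 -0.17]
```

Call:
carry_out(
  slide=[
    [0, 0, -0.016],
    [0, 0, -0.032],
    [0, 0, -0.044],
    [0, 0, -0.056],
    [0, 0, -0.056],
    [0, 0, -0.056],
  ],
  dr=[
    [0, 0, 0],
    [0, 0, 0],
    [0, 0, 0],
    [0, 0, 0],
    [0, 0, 0],
    [0, 0, 0],
  ],
  gripper=[0, 0, 0, 0, 0, 0],
)

```text
clock: 3.7
eef_pos: [521.7, 26.6, 208.4]
eef_rot: [-3.141, -0.001, 2.911]
wrist_force: [-0.0, 0.9, -0.3]
finger_gap: 0.5
finger_force: 0.0
```

```bash
python3 f.py
```

```text
4.0 tip z [521.8   26.65 111.64] F [-0.24 -0.06 -0.18]
```

Call:
carry_out(
  slide=[
    [0, 0, -0.008],
    [0, 0, -0.016],
  ],
  dr=[
    [0, 0, 0],
    [0, 0, 0],
  ],
  gripper=[0, 0],
)

```text
clock: 4.17
eef_pos: [521.9, 26.7, 204.8]
eef_rot: [3.141, 0.001, 2.911]
wrist_force: [-0.3, 0.4, 1.7]
finger_gap: 0.5
finger_force: 1.1
```

```bash
python3 f.py
```

```text
4.4667 tip z [521.78  26.65 107.45] F [-0.07  0.13  0.41]
```

Call:
carry_out(
  slide=[
    [0, 0, -0.008],
    [0, 0, -0.008],
  ],
  dr=[
    [0, 0, 0],
    [0, 0, 0],
  ],
  gripper=[0, 0],
)

```text
clock: 4.63
eef_pos: [521.8, 26.7, 202.5]
eef_rot: [3.142, 0.0, 2.911]
wrist_force: [-0.0, -0.3, 1.6]
finger_gap: 0.5
finger_force: 0.6
```

```bash
python3 f.py
```

```text
4.9333 tip z [521.78  26.66 105.56] F [ 0.25 -0.18  0.09]
```

Call:
carry_out(
  slide=[
    [0, 0, -0.006],
    [0, 0, -0.006],
  ],
  dr=[
    [0, 0, 0],
    [0, 0, 0],
  ],
  gripper=[0, 0],
)

```text
clock: 5.1
eef_pos: [521.8, 26.6, 201.2]
eef_rot: [-3.142, 0.0, 2.911]
wrist_force: [-1.2, -0.5, 3.9]
finger_gap: 0.8
finger_force: 2.0
```

```bash
python3 f.py
```

```text
5.4 tip z [521.86  26.65 104.31] F [-0.84  0.12  3.94]
```

Call:
carry_out(
  slide=[
    [0, 0, -0.004],
    [0, 0, -0.004],
  ],
  dr=[
    [0, 0, 0],
    [0, 0, 0],
  ],
  gripper=[0, 0],
)

```text
clock: 5.57
eef_pos: [521.8, 26.6, 200.1]
eef_rot: [3.142, 0.0, 2.911]
wrist_force: [-0.7, -0.6, 5.0]
finger_gap: 0.7
finger_force: 2.4
```

```bash
python3 f.py
```

```text
5.8667 tip z [521.85  26.65 103.2 ] F [-0.69  0.19  4.74]
```

Red holds a static 4.7 N with a slope of 0.8 N/mm, so it is home. Now blue.

Call:
carry_out(
  slide=[
    [0, 0, 0.04],
    [0, 0, 0.14],
    [0, 0, 0.24],
    [0, 0, 0.24],
    [0.012, -0.08, 0.24],
    [0.028, -0.19, 0.24],
    [0.044, -0.293, 0.24],
    [0.044, -0.293, 0.24],
    [0.044, -0.293, 0.24],
  ],
  dr=[
    [0, 0, 0],
    [0, 0, 0],
    [0, 0, 0],
    [0, 0, 0],
    [0, 0, 0],
    [0, 0, 0],
    [0, 0, 0],
    [0, 0, 0],
    [0, 0, 0],
  ],
  gripper=[0, 0, 0, 0, 0, 0, 0, 0, 0],
)

```text
clock: 6.62
eef_pos: [532.7, -47.3, 259.9]
eef_rot: [3.142, -0.001, 2.909]
wrist_force: [-0.4, 0.1, 0.6]
finger_gap: 0.4
finger_force: 0.0
```

```bash
python3 f.py
```

```text
6.9167 tip z [532.68 -45.93 163.07] F [ 0.07 -0.26 -0.26]
```

Call:
carry_out(
  slide=[
    [0, 0, -0.04],
    [0, 0, -0.09],
    [0, 0, -0.12],
    [0, 0, -0.135],
    [0, 0, -0.145],
    [0, 0, -0.155],
    [0, 0, -0.165],
    [0, 0, -0.175],
    [0, 0, -0.185],
    [0, 0, -0.185],
  ],
  dr=[
    [0, 0, 0],
    [0, 0, 0],
    [0, 0, 0],
    [0, 0, 0],
    [0, 0, 0],
    [0, 0, 0],
    [0, 0, 0],
    [0, 0, 0],
    [0, 0, 0],
    [0, 0, 0],
  ],
  gripper=[0, 0, 0, 0, 0, 0, 0, 0, 0, 0],
)

```text
clock: 7.75
eef_pos: [532.8, -46.6, 213.6]
eef_rot: [3.142, 0.0, 2.911]
wrist_force: [0.3, 0.6, 0.5]
finger_gap: 0.4
finger_force: 0.0
```

```bash
python3 f.py
```

```text
8.05 tip z [532.87 -46.64 116.9 ] F [-0.09 -0.12  0.03]
```

Call:
carry_out(
  slide=[
    [0, 0, -0.005],
    [0, 0, -0.01],
    [0, 0, -0.01],
  ],
  dr=[
    [0, 0, 0],
    [0, 0, 0],
    [0, 0, 0],
  ],
  gripper=[0, 0, 0],
)

```text
clock: 8.3
eef_pos: [532.9, -46.6, 211.5]
eef_rot: [-3.142, 0.001, 2.911]
wrist_force: [0.1, 0.4, 4.0]
finger_gap: 0.3
finger_force: 1.9
```

```bash
python3 f.py
```

```text
8.6 tip z [532.92 -46.62 114.6 ] F [-0.05 -0.33  3.8 ]
```

Call:
carry_out(
  slide=[
    [0, 0, -0.004],
    [0, 0, -0.004],
  ],
  dr=[
    [0, 0, 0],
    [0, 0, 0],
  ],
  gripper=[0, 0],
)

```text
clock: 8.77
eef_pos: [532.9, -46.6, 210.4]
eef_rot: [-3.142, 0.0, 2.911]
wrist_force: [1.2, -0.4, 5.5]
finger_gap: 0.3
finger_force: 2.3
```

```bash
python3 f.py
```

```text
9.0667 tip z [532.89 -46.62 113.48] F [ 0.56 -0.62  4.57]
```

Blue is home. Now white.

Call:
carry_out(
  slide=[
    [0, 0, 0.04],
    [0, 0, 0.12],
    [0, 0, 0.2],
    [0, 0, 0.2],
    [0.012, -0.08, 0.2],
    [0.028, -0.19, 0.2],
    [0.042, -0.292, 0.2],
    [0.042, -0.292, 0.2],
    [0.042, -0.292, 0.2],
    [0.042, -0.292, 0.2],
  ],
  dr=[
    [0, 0, 0],
    [0, 0, 0],
    [0, 0, 0],
    [0, 0, 0],
    [0, 0, 0],
    [0, 0, 0],
    [0, 0, 0],
    [0, 0, 0],
    [0, 0, 0],
    [0, 0, 0],
  ],
  gripper=[0, 0, 0, 0, 0, 0, 0, 0, 0, 0],
)

```text
clock: 9.9
eef_pos: [543.0, -119.1, 260.0]
eef_rot: [3.141, -0.001, 2.911]
wrist_force: [0.7, -0.1, 0.1]
finger_gap: 0.6
finger_force: 0.0
```

```bash
python3 f.py
```

```text
10.2 tip z [ 543.23 -118.8   163.35] F [-0.19  0.22 -0.27]
```

Call:
carry_out(
  slide=[
    [0, 0, -0.03],
    [0, 0, -0.06],
    [0, 0, -0.08],
    [0, 0, -0.09],
    [0, 0, -0.1],
    [0, 0, -0.11],
    [0, 0, -0.12],
    [0, 0, -0.13],
    [0, 0, -0.14],
    [0, 0, -0.145],
  ],
  dr=[
    [0, 0, 0],
    [0, 0, 0],
    [0, 0, 0],
    [0, 0, 0],
    [0, 0, 0],
    [0, 0, 0],
    [0, 0, 0],
    [0, 0, 0],
    [0, 0, 0],
    [0, 0, 0],
  ],
  gripper=[0, 0, 0, 0, 0, 0, 0, 0, 0, 0],
)

```text
clock: 11.03
eef_pos: [543.3, -119.6, 223.9]
eef_rot: [-3.142, -0.0, 2.911]
wrist_force: [-2.1, 0.2, 0.9]
finger_gap: 0.7
finger_force: 1.0
```

```bash
python3 f.py
```

```text
11.3333 tip z [ 543.36 -119.6   127.04] F [-0.08  0.14 -0.4 ]
```

Call:
carry_out(
  slide=[
    [0, 0, -0.005],
    [0, 0, -0.01],
    [0, 0, -0.01],
  ],
  dr=[
    [0, 0, 0],
    [0, 0, 0],
    [0, 0, 0],
  ],
  gripper=[0, 0, 0],
)

```text
clock: 11.58
eef_pos: [543.4, -119.6, 221.7]
eef_rot: [-3.142, 0.0, 2.911]
wrist_force: [0.8, 0.0, 3.6]
finger_gap: 0.4
finger_force: 1.8
```

```bash
python3 f.py
```

```text
11.8833 tip z [ 543.42 -119.62  124.86] F [0.36 0.06 3.5 ]
```

Call:
carry_out(
  slide=[
    [0, 0, -0.004],
    [0, 0, -0.004],
  ],
  dr=[
    [0, 0, 0],
    [0, 0, 0],
  ],
  gripper=[0, 0],
)

```text
clock: 12.05
eef_pos: [543.4, -119.6, 220.6]
eef_rot: [3.142, 0.0, 2.911]
wrist_force: [1.7, -0.4, 4.2]
finger_gap: 0.1
finger_force: 2.2
```

```bash
python3 f.py
```

```text
12.35 tip z [ 543.39 -119.62  123.72] F [ 1.07 -0.19  4.23]
```

White is home. I'll retreat and check by picture.

Call:
carry_out(
  slide=[
    [0, 0, 0.04],
    [0, 0, 0.14],
    [0, 0, 0.26],
    [0, 0, 0.38],
    [-0.1, -0.05, 0.4],
    [-0.22, -0.12, 0.4],
    [-0.34, -0.22, 0.4],
    [-0.45, -0.35, 0.4],
    [-0.5, -0.45, 0.4],
    [-0.5, -0.45, 0.4],
  ],
  dr=[
    [0, 0, 0],
    [0, 0, 0],
    [0, 0, 0],
    [0, 0, 0],
    [0, 0, 0],
    [0, 0, 0],
    [0, 0, 0],
    [0, 0, 0],
    [0, 0, 0],
    [0, 0, 0],
  ],
  gripper=[0, 0, 0, 0, 0, 0, 0, 0, 0, 0],
)

```text
clock: 13.18
eef_pos: [415.9, -235.0, 321.2]
eef_rot: [-3.141, -0.001, 2.907]
wrist_force: [0.4, 0.7, -0.7]
finger_gap: 0.7
finger_force: 0.0
```

```bash
python3 f.py
python3 - <<'E'
from cell import *
import cv2
cv2.imwrite("pics/s4.png",cv2.resize(camera("side")[:,:,::-1][120:280,200:400],(750,600),interpolation=cv2.INTER_CUBIC))
E
```

```text
13.4833 tip z [ 418.25 -231.97  223.77] F [-0.15  0.05 -0.21]
```

View pics/s4.png

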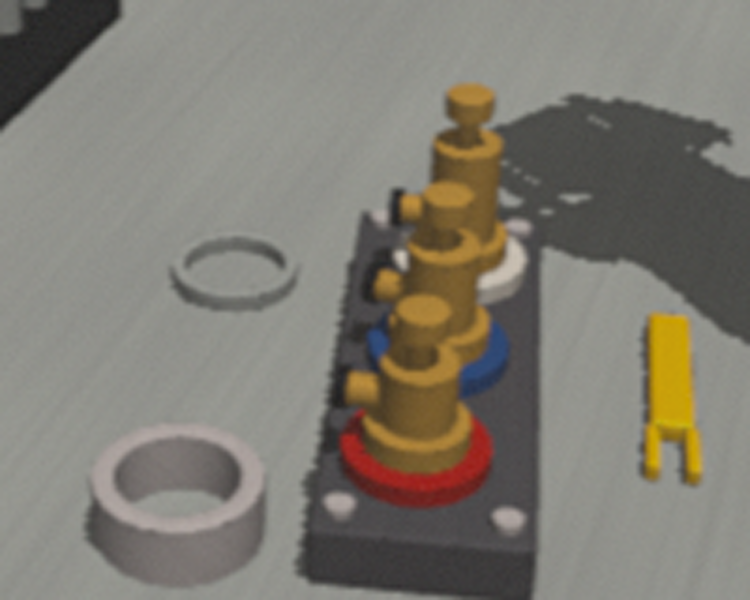

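All three stems are down: the head tops are at (425,306), (448,192) and (470,96), about 5–8 px lower than before, matching the expected 10–13 mm. The collar, gauge ring and puller have not moved.

```bash
python3 -c "
from cell import *
print(sign_off())"
```

```text
the job is handed in; nothing more can be done
None
```

I pressed the red, blue and white stems home in that order, each until the sprung head began to give (4.2–4.7 N), left the loose parts untouched, and handed the job in at about 13.5 s.

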